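# Unload the dish carrier after incubation

### The job

The culture dishes come out of the incubator in their carrier, with a slotted metal spacer plate on top of each dish. Swing the keeper bar away from above the stack and leave it wide open, then unload the whole stack: lay both spacer plates in one squared-up pile lying lengthwise in the middle of the dark rubber mat, the plate that comes off first at the bottom, and stand the two dishes side by side, lids up and wholly on the white tile, ready for counting. Keep the dishes level, set everything down rather than dropping it, and do not disturb the timer, the marker or the sample bottle.

Things in the scene. Friction and masses are not known exactly. Their poses are not given: they have to be found in the camera images.
- keeper_pivot (a point): Hinge axis (vertical) of the keeper bar, on the column at the carrier's +y end: 72 mm along +y from the carrier's centre, 61 mm above the worktop. Its axes are the carrier's. The hinge end stands 72 mm high, the opposite column 71 mm.
- keeper_knob (a point): Middle of the upright round black knob (12 to 15 mm thick, 23 mm high, from 64 to 87 mm above the worktop) on the steel keeper bar; this point is at 76 mm. It is 110 mm from the hinge axis; the bar (14 mm wide, 58 to 64 mm above the worktop) reaches 155 mm.
- keeper (a joint): Keeper angle, rad. 0 = shut, lengthwise over the stack so nothing can be lifted (starts 0 to 0.08). Grows counter-clockwise seen from above: the knob swings to the carrier's +x side (away from the robot), to a stop at 1.75, square across the carrier; wide open from 1.2. No spring or catch, light friction (0.9 N at the knob); stays where left.
- carrier: Fixed aluminium carrier, base 80 mm (x) by 172 mm (y, its length), base top at 14 mm. Origin under its centre at worktop level. Two guide posts, 8 mm thick, 46 mm either side of the centre along y, tops at 58 mm; 12 mm columns at 72 mm either side. Stack in the middle, heights of undersides: lower dish 14 mm, second plate 29, upper dish 34, top plate 49.
- plate_upper: Top spacer plate: slotted aluminium, 66 mm wide (x), 112 mm long (y), 5 mm thick, 90 g. Origin at the centre of its underside. Two ribs on top, so a plate laid on it lies 7 mm higher. End notches pass the guide posts with 1.5 mm play: lift straight up, underside above 75 mm, before moving off. Grip across the 66 mm; it overhangs the dish below by 2.5 mm each side.
- plate_lower: Second spacer plate, between the two dishes; the same as the top one.
- dish_upper: Upper culture dish: clear plastic, round, 61 mm across, 15 mm high, 30 g; its lid does not come off. Origin at the centre of its underside; its yaw means nothing. Grip it across the carrier's x (posts stand in the way along y). It stands on the second plate, which is wider: keep the fingertips above that plate.
- dish_lower: Lower culture dish, the same as the upper one, standing on the carrier's base (wider than the dish, top at 14 mm), between two ribs 2 mm high.
- mat: Fixed dark rubber draining mat, 110 mm (x) by 160 mm (y, its length), top 4.7 mm above the worktop. Origin under its centre at worktop level. To the left or the right of the carrier.
- tile: Fixed white ceramic counting tile, 110 mm (x) by 180 mm (y), top 8 mm above the worktop. Origin under its centre at worktop level. On the other side of the carrier from the mat. The dishes fit side by side along its y, for instance 45 mm either side of the middle.
- timer: Bystander: white timer, 62 x 66 x 16 mm, behind the work on the left.
- marker: Bystander: marker pen, 132 mm long, 17 mm thick, behind the work on the right.
- sample_bottle: Bystander: sample bottle, 60 mm thick, 140 mm high, behind the carrier.
Not all that is in view belongs to the job. Leave any brown look-alike of the carrier alone. What is shaped like the plate_upper but orange is not meant.

How it is judged:
By the outcome, as a careful person would: the job done as asked, in the order asked, and still so for the second after the job is handed in, with the robot touching nothing.
It also fails if it takes over 72 s, if anything falls off the work surface, if the arm or the gripper's body presses on something with over 40 N, if the wrist force passes 120 N, or if a joint passes its speed limit or range.

### The arm

A 7-joint arm with a two-finger parallel gripper is mounted at the origin on a cart in front of the work surface, level with it; the furniture and walls round the work are solid. World frame = base frame: x ahead of the robot, y to its left, z up, the work surface at z = 0. Lengths are in mm, angles in rad, forces in N, time in s.
With the tool pointing down it reaches from about 400 to 850 mm from the base axis. Payload 6.9 kg.
Tool frame: the origin (TCP) lies midway between the tips of the shut fingers; the grasp point (between the pads) lies 19 mm behind it (arm.grasp_offset is the distance from the TCP to the grasp point, in mm); x points along the fingers, z is the direction in which the jaws open and shut, and the axes are right-handed (so a half turn about x gives the same grasp; the last joint's range is limited). The gripper opens to 85 mm and grips with 20 to 120 N. Pads are 22 mm wide; open, the fingers measure 114 mm over their backs; the gripper's body (76 mm by 85 mm) begins 54 mm behind the grasp point. The pads swing forward as they close: fully open they stand 13 mm farther back than shut.
Start: joints at [1.331, 0.507, -0.238, 1.5, 0.126, 1.149, -0.155], TCP at [211.814, -588.002, 231.275] pointing down, gripper open.
Joint ranges: [-3.08, 3.08], [-0.24, 2.05], [-1.43, 1.35], [0, 2.5], [-1.52, 4.66], [0.17, 1.96], [-2.89, 2.89]. Speed limits (rad/s): [2.39, 2.39, 3.14, 3.14, 3.14, 3.14, 3.14].

### API

Orientations are given as a 3x3 rotation matrix whose columns are the frame's x, y, z axes.
In Python, from station import arm gives the robot as it stands.
- The arm moves only by the tool servo_tool, never from a script. Its argument "moves" is a list that holds one entry, the list of rows, each a list of 7 numbers: the shift along the tool's x, y, z in mm, then the turn, a rotation vector about the tool's x, y, z in degrees, then the opening, from 0 (shut) to 1 (fully open). In form: [[[x, y, z, wx, wy, wz, gripper], ...]]. A call has 1 to 10 rows; each row shifts and turns the commanded pose from where the row before left it, along the tool's axes as they then stand; what a row does not reach is not made up. A row lasts 1/8 s, in which the tool goes at most 62.5 mm and 10.7 degrees, less where a joint would pass 70% of its speed; a pose out of reach is approached as far as the arm can. A call with a gripper value outside its range is refused whole. The fingers move at their own pace and stop on an object; "newtons" is the grip in N (left out, the last holds). Time passes only in rows, so rows that do not move let the fingers close. It gives the time, the measured TCP pose, the force and the opening at its end, in the units of the state.
- arm.read_state(): the state, without advancing time (a new reading comes with each control period).
- arm.snapshot(name): name is "side" or "top"; returns (picture, depth): 480x640x3 uint8, red, green, blue; 480x640 float32, mm along the optical axis (not along the pixel's ray), 0 where there is no reading.
- arm.camera_model(name): a dict with "fx", "fy", "cx", "cy" (pixels), "k1" (the pictures are not rectified: a ray, as slopes to the right and down, at radius r is drawn at 1 + k1 r^2 times it, then the intrinsics apply), "extrinsics" (4x4, takes a point from world to camera coordinates). Camera axes: x right, y down, z forward; pixel columns grow to the right and rows downward; lengths in mm; the calibration is good to about 2 mm. A picture is of the moment at which its call begins. camera_model takes no time and is no camera call.
- arm.hand_in(): hands the job in, once; it reports no verdict.
The state is a dict: "time": time; "joint_positions": joint angles; "qd": joint speeds; "joint_torque": joint torques, N m; "ee_pos": TCP position; "ee_rot": TCP orientation; "force": force on the tool from outside, world axes, zero at the start; "ft_torque": the same for the moment, N m; "gripper_width": finger opening in mm.
Only numpy, scipy, OpenCV 4.12 (cv2) and the standard library are available. Lean on these libraries where they do the work, as an engineer would, in place of code of your own. Each camera call takes 0.05 s, during which the arm holds its last target. There are 200 camera calls.

## Working session

There is one attempt and no reset: what is moved stays moved. The work goes in short steps, Python scripts to look and compute and a tool call to move; the robot and the scene stay as the last step left them, time stands still between calls to the robot, and variables do not carry over. Pictures are saved under pics/ and viewed, about 8 in all and at most 12, crops included, and the job is handed in when it is done.

Besides the shell and the picture viewer there is one more tool, called as name(argument=value, ...), one argument or row to a line, values as JSON. servo_tool: Moves the arm, as the interface text tells. Its arguments: {"type":"object","properties":{"moves":{"type":"array"},"newtons":{"type":"number"}},"required":["moves"]}

```bash
ls; mkdir -p pics; cat > h.py <<'E'
import numpy as np, cv2
from station import arm
def snap(n,f=None):
    p,d=arm.snapshot(n); 
    if f: cv2.imwrite('pics/'+f,p[:,:,::-1])
    return p,d
def ray(n,uv):
    m=arm.camera_model(n); uv=np.atleast_2d(np.array(uv,float))
    q=np.stack([(uv[:,0]-m['cx'])/m['fx'],(uv[:,1]-m['cy'])/m['fy']],1); s=q.copy()
    for _ in range(20): s=q/(1+m['k1']*(s**2).sum(1,keepdims=True))
    E=np.array(m['extrinsics']); R,t=E[:3,:3],E[:3,3]
    d=np.c_[s,np.ones(len(s))]
    return -R.T@t, d@R   # origin, world dirs (unit camera depth)
def onz(n,uv,z):
    o,d=ray(n,uv); return o+d*((z-o[2])/d[:,2])[:,None]
def proj(n,P):
    m=arm.camera_model(n);E=np.array(m['extrinsics']);P=np.atleast_2d(np.array(P,float))
    c=P@E[:3,:3].T+E[:3,3]; s=c[:,:2]/c[:,2:]; s=s*(1+m['k1']*(s**2).sum(1,keepdims=True))
    return s*[m['fx'],m['fy']]+[m['cx'],m['cy']]
E
python3 - <<'E'
from h import *
for n in('top','side'):
    p,d=snap(n,n+'0.png'); np.save(n+'0.npy',d); m=arm.camera_model(n); o,_=ray(n,[320,240]); print(n,o,m['fx'],m['k1'],np.round(np.array(m['extrinsics'])[:3,:3],2).tolist())
s=arm.read_state();print(s['ee_pos'],np.round(s['ee_rot'],3),s['gripper_width'],s['time'])
E
```

```text
pics
top [ 223.69549996  108.90941302 1458.1876118 ] 589.7873736213585 -0.10230961497807947 [[-0.02, -1.0, 0.01], [-0.98, 0.02, -0.17], [0.17, -0.01, -0.98]]
side [-386.48439495  392.67652332  992.03355084] 581.6177597831357 -0.016548476806027227 [[-0.34, -0.94, 0.0], [-0.67, 0.24, -0.7], [0.66, -0.24, -0.72]]
[ 211.64048854 -587.59755937  230.50133683] [[-0.001  0.941  0.339]
 [ 0.002  0.339 -0.941]
 [-1.     0.    -0.002]] 85.49360988609006 0.1
```

View pics/top0.png

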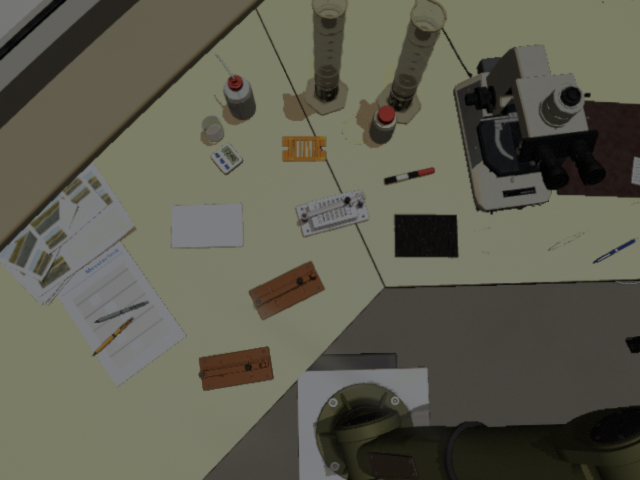

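View pics/side0.png

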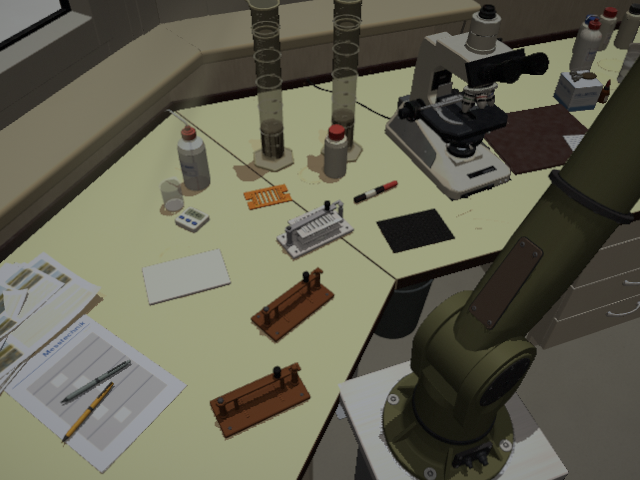

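Top view: the metal carrier is at (332,213) and its black knob at (348,200). The mat is at (426,235), the tile at (207,226) and the bottle at (383,122). Look-alikes are the brown carriers at (286,290) and (236,368) and the orange plate at (304,149); I'm leaving all three alone. I choose the grey metal carrier and will check it in a close crop.

```bash
python3 - <<'E'
from h import *
p=cv2.imread('pics/top0.png'); q=cv2.imread('pics/side0.png')
a=cv2.resize(p[180:246,288:376],None,fx=8,fy=8,interpolation=cv2.INTER_CUBIC)
b=cv2.resize(q[190:262,270:360],None,fx=8,fy=8,interpolation=cv2.INTER_CUBIC)
a=cv2.resize(a,(396,297));b=cv2.resize(b,(396,317))
cv2.imwrite('pics/c1.png',np.vstack([cv2.resize(p[180:246,288:376],(720,540)*1 if 0 else (400,300),interpolation=cv2.INTER_CUBIC),cv2.resize(q[190:257,270:360],(400,298),interpolation=cv2.INTER_CUBIC)]))
def rect(n,mask,z):
    c,_=cv2.findContours(mask.astype(np.uint8),cv2.RETR_EXTERNAL,cv2.CHAIN_APPROX_NONE)
    for k in sorted(c,key=cv2.contourArea)[-1:]:
        P=onz(n,k[:,0,:],z)[:,:2]
        r=cv2.minAreaRect(P.astype(np.float32)); print(n,np.round(r[0],1),np.round(r[1],1),round(r[2],1),'px',cv2.boundingRect(k))
for n,im,boxes in(('top',p,dict(carr=(288,180,376,246),mat=(385,205,470,265),tile=(160,195,255,258))),('side',q,dict(carr=(270,190,360,262),mat=(370,205,460,255),tile=(135,245,238,308)))):
    hsv=cv2.cvtColor(im,cv2.COLOR_BGR2HSV)
    for k,(x0,y0,x1,y1) in boxes.items():
        m=np.zeros(im.shape[:2],bool); s=hsv[y0:y1,x0:x1]
        m[y0:y1,x0:x1]= s[...,2]<70 if k=='mat' else s[...,1]<32
        m=cv2.morphologyEx(m.astype(np.uint8),cv2.MORPH_OPEN,np.ones((3,3)))
        print(k,end=' ');rect(n,m,dict(carr=14,mat=4.7,tile=8)[k])
E
```

```text
carr top [540.6  60. ] [ 84.6 176.1] 13.2 px (296, 190, 74, 46)
mat top [ 476.4 -173.2] [158.6 105.1] 88.6 px (395, 215, 63, 42)
tile top [514. 378.] [111.3 180.2] 0.2 px (171, 203, 72, 45)
carr side [554.2  53.5] [116.7 204.5] 15.0 px (277, 201, 76, 57)
mat side [ 472.8 -169.2] [159. 110.] 88.3 px (378, 209, 76, 44)
tile side [511.7 379.6] [112.2 179.3] 0.2 px (142, 249, 88, 55)
```

View pics/c1.png

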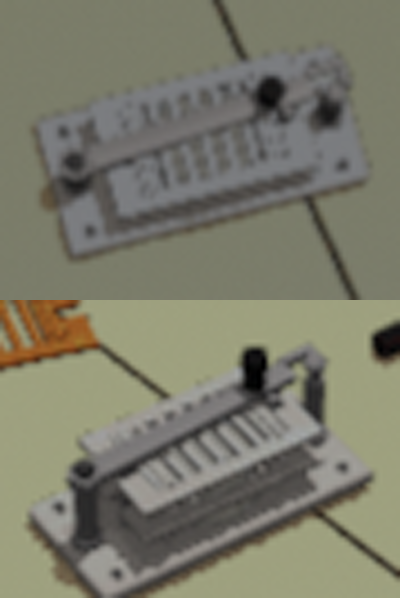

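The crop confirms the choice. It shows the grey metal carrier with the hinge at the left (+y) end, the black knob at about (347,199) in the top picture, the bar over the stack and the slotted plate on top. I'll refine the position with depth and hinge/knob triangulation.

```bash
python3 - <<'E'
from h import *
C=np.array([541.5,60.]);yaw=np.radians(13.2);ax=np.array([np.cos(yaw),np.sin(yaw)]);ay=np.array([-ax[1],ax[0]])
vv,uu=np.mgrid[0:480,0:640]
for n in('top','side'):
    d=np.load(n+'0.npy'); o,r=ray(n,np.c_[uu.ravel(),vv.ravel()]); W=o+r*d.ravel()[:,None]
    near=(abs((W[:,:2]-C)@ax)<70)&(abs((W[:,:2]-C)@ay)<110)
    z=W[near,2]; print(n,'zhist',np.histogram(z,bins=[-20,-4,4,10,18,30,45,51,57,61,67,72,78,90])[0])
    for nm,lo,hi in(('base',9,18),('plate',50,57.5),('bar',60,67),('top',72,95)):
        s=W[near&(W[:,2]>lo)&(W[:,2]<hi)]
        if len(s)<4: continue
        r_=cv2.minAreaRect(s[:,:2].astype(np.float32)); print(nm,len(s),np.round(r_[0],1),np.round(r_[1],1),round(r_[2],1),'med',np.round(np.median(s,0),1))
    # knob black blob
    im=cv2.imread(f'pics/{n}0.png'); x0,y0,x1,y1=(340,190,356,211) if n=='top' else (318,197,336,216)
    g=im[y0:y1,x0:x1].max(2); m=(g<60); ys,xs=np.nonzero(m); print('knob px',xs.mean()+x0,ys.mean()+y0,m.sum(), xs.min()+x0,xs.max()+x0,ys.min()+y0,ys.max()+y0, onz(n,[xs.mean()+x0,ys.mean()+y0],76).round(1))
print('hinge',onz('top',[304.0,214.7],72).round(1),'knobtop',onz('top',[346.7,199],87).round(1))
s=arm.read_state();print(s['joint_positions'],s['time'])
E
```

```text
top zhist [ 203 2008  371  568  116   93  143  570  256  259   65   14   27]
base 613 [548.9  61.7] [120.7 211.5] 16.4 med [517.5  73.1  13.8]
plate 653 [539.6  49.3] [ 66.6 137.1] 13.2 med [531.7  61.   54.3]
bar 315 [535.1  59. ] [ 63.8 163.8] 15.9 med [538.   63.   63.4]
top 45 [542.3  61.8] [ 16.5 152.9] 13.5 med [550.9  27.4  84.6]
knob px 346.6 200.425 40 340 350 190 206 [[553.7  27.9  76. ]]
side zhist [  18 1450  165  730   95  329   83  555  156  259   69   17   35]
base 765 [535.4  63.6] [ 82.7 174. ] 12.4 med [512.3  95.3  14.4]
plate 624 [538.   65.2] [ 71.5 154.3] 15.0 med [527.7  65.9  54.6]
bar 286 [532.2  62.3] [ 50.6 164.1] 14.1 med [538.8  73.2  64.2]
top 53 [541.3  66.1] [ 17.1 147.6] 12.8 med [550.9  30.4  83.1]
knob px 327.23728813559325 206.67796610169492 59 324 332 201 213 [[547.8  29.5  76. ]]
hinge [[521.7 131.1  72. ]] knobtop [[554.5  28.2  87. ]]
[ 1.33047982  0.50828322 -0.23753208  1.50102414  0.12567132  1.14890626
 -0.15479911] 0.1
```

```bash
cat >> h.py <<'E'
C=np.array([539.5,61.]); YAW=13.3
def cw(x,y,c=None,yaw=None):
    c=C if c is None else c; a=np.radians(YAW if yaw is None else yaw); return np.array(c)+[x*np.cos(a)-y*np.sin(a),x*np.sin(a)+y*np.cos(a)]
from scipy.spatial.transform import Rotation as Rn
def Rdown(yawdeg):  # jaws axis z at yaw, x down
    a=np.radians(yawdeg); z=np.array([np.cos(a),np.sin(a),0]); x=np.array([0,0,-1.]); return np.stack([x,np.cross(z,x),z],1)
def plan(pts,g):   # pts: list of (x,y,z,yaw,n rows)
    s=arm.read_state(); p=np.array(s['ee_pos']); R=np.array(s['ee_rot']); print('t',round(s['time'],2),'pos',p.round(1),'yaw',np.degrees(np.arctan2(R[1,2],R[0,2])).round(1),'w',round(s['gripper_width'],1))
    for x,y,z,yw,n in pts:
        q=np.array([x,y,z],float); Rt=Rdown(yw); w=Rn.from_matrix(R.T@Rt).as_rotvec()
        for i in range(n):
            dp=(q-p)/(n-i); sh=R.T@dp; print([round(float(v),1) for v in sh]+[round(float(v),1) for v in np.degrees(w/n)]+[g])
            p=p+dp; R=R@Rn.from_rotvec(w/n).as_matrix()
        print('--')
E
python3 - <<'E'
from h import *
d=np.load('top0.npy')
for nm,(u0,v0,u1,v1) in dict(bott1=(370,105,397,143),bott2=(224,75,256,120),cup=(203,116,222,140),orange=(282,136,327,161),timer=(211,142,243,174),marker=(384,167,436,185)).items():
    v,u=np.mgrid[v0:v1,u0:u1]; o,r=ray('top',np.c_[u.ravel(),v.ravel()]); W=o+r*d[v0:v1,u0:u1].ravel()[:,None]; s=W[(W[:,2]>8)&(d[v0:v1,u0:u1].ravel()>0)]
    if len(s): print(nm,np.percentile(s,[5,50,95],axis=0).round(0).tolist())
k=cw(4,-38);print('knob',k)
plan([(k[0],k[1],180,13.3,14),(k[0],k[1],68,13.3,4)],0.4)
E
```

```text
bott1 [[719.0, -97.0, 21.0], [734.0, -65.0, 111.0], [802.0, -41.0, 144.0]]
bott2 [[792.0, 256.0, 21.0], [807.0, 282.0, 128.0], [836.0, 312.0, 171.0]]
cup [[734.0, 338.0, 15.0], [766.0, 360.0, 43.0], [784.0, 381.0, 71.0]]
orange [[680.0, 80.0, 8.0], [707.0, 122.0, 10.0], [741.0, 179.0, 13.0]]
timer [[656.0, 298.0, 10.0], [686.0, 328.0, 15.0], [717.0, 357.0, 20.0]]
marker [[615.0, -194.0, 10.0], [630.0, -136.0, 16.0], [645.0, -80.0, 22.0]]
knob [552.1346055   24.93940178]
t 0.1 pos [ 211.6 -587.6  230.5] yaw -70.2 w 85.5
[3.7, 37.7, -32.9, -6.0, -0.0, -0.0, 0.4]
[3.7, 40.9, -28.8, -6.0, -0.0, -0.0, 0.4]
[3.6, 43.7, -24.4, -6.0, -0.0, -0.0, 0.4]
[3.6, 46.0, -19.7, -6.0, -0.0, -0.0, 0.4]
[3.6, 47.8, -14.9, -6.0, -0.0, -0.0, 0.4]
[3.6, 49.1, -9.8, -6.0, -0.0, -0.0, 0.4]
[3.6, 49.8, -4.7, -6.0, -0.0, -0.0, 0.4]
[3.6, 50.1, 0.5, -6.0, -0.0, -0.0, 0.4]
[3.6, 49.7, 5.7, -6.0, -0.0, -0.0, 0.4]
[3.6, 48.9, 10.9, -6.0, -0.0, -0.0, 0.4]
[3.6, 47.5, 15.9, -6.0, -0.0, -0.0, 0.4]
[3.6, 45.6, 20.7, -6.0, -0.0, -0.0, 0.4]
[3.6, 43.2, 25.4, -6.0, -0.0, -0.0, 0.4]
[3.6, 40.3, 29.7, -6.0, -0.0, -0.0, 0.4]
--
[28.0, 0.0, 0.0, 0.0, -0.0, -0.0, 0.4]
[28.0, 0.0, 0.0, 0.0, -0.0, -0.0, 0.4]
[28.0, 0.0, 0.0, 0.0, -0.0, -0.0, 0.4]
[28.0, 0.0, 0.0, 0.0, -0.0, -0.0, 0.4]
--
```

servo_tool(
  moves=[
    [[3.7,37.7,-32.9,-6,0,0,0.4],[3.7,40.9,-28.8,-6,0,0,0.4],[3.6,43.7,-24.4,-6,0,0,0.4],[3.6,46,-19.7,-6,0,0,0.4],[3.6,47.8,-14.9,-6,0,0,0.4],[3.6,49.1,-9.8,-6,0,0,0.4],[3.6,49.8,-4.7,-6,0,0,0.4],[3.6,50,0.5,-6,0,0,0.4],[3.6,49.7,5.7,-6,0,0,0.4],[3.6,48.9,10.9,-6,0,0,0.4]],
  ],
  newtons=25,
)

```text
time: 1.35
ee_pos: [454.0, -148.5, 194.9]
ee_rot: [[-0.0, 0.174, 0.985], [-0.0, 0.985, -0.174], [-1.0, -0.0, -0.0]]
force: [1.2, 0.3, 0.4]
gripper_width: 34.5
```

servo_tool(
  moves=[
    [[3.6,47.5,15.9,-6,0,0,0.4],[3.6,45.6,20.7,-6,0,0,0.4],[3.6,43.2,25.4,-6,0,0,0.4],[3.6,40.3,29.7,-6,0,0,0.4],[0,0,0,0,0,0,0.4]],
  ],
)

```text
time: 1.98
ee_pos: [550.4, 30.7, 180.3]
ee_rot: [[0.0, -0.246, 0.969], [0.003, 0.969, 0.246], [-1.0, 0.003, 0.001]]
force: [-0.3, -1.1, 0.1]
gripper_width: 34.1
```

```bash
python3 - <<'E'
from h import *
p,d=snap('side','s1.png'); cv2.imwrite('pics/s1c.png',cv2.resize(p[100:300,200:440,::-1],(720,600),interpolation=cv2.INTER_CUBIC))
k=cw(4,-38);plan([(k[0],k[1],68,13.3,4)],0.4); print(arm.read_state()['joint_positions'].round(2) if hasattr(arm.read_state()['joint_positions'],'round') else arm.read_state()['joint_positions'])
E
```

```text
t 2.02 pos [549.6  27.9 180.1] yaw 14.0 w 34.1
[28.0, -0.9, 0.5, 0.2, -0.0, -0.0, 0.4]
[28.0, -0.9, 0.5, 0.2, -0.0, -0.0, 0.4]
[28.0, -0.9, 0.5, 0.2, -0.0, -0.0, 0.4]
[28.0, -0.9, 0.5, 0.2, -0.0, -0.0, 0.4]
--
[ 0.37  0.51 -0.71  1.77  0.38  1.01 -0.24]
```

View pics/s1c.png

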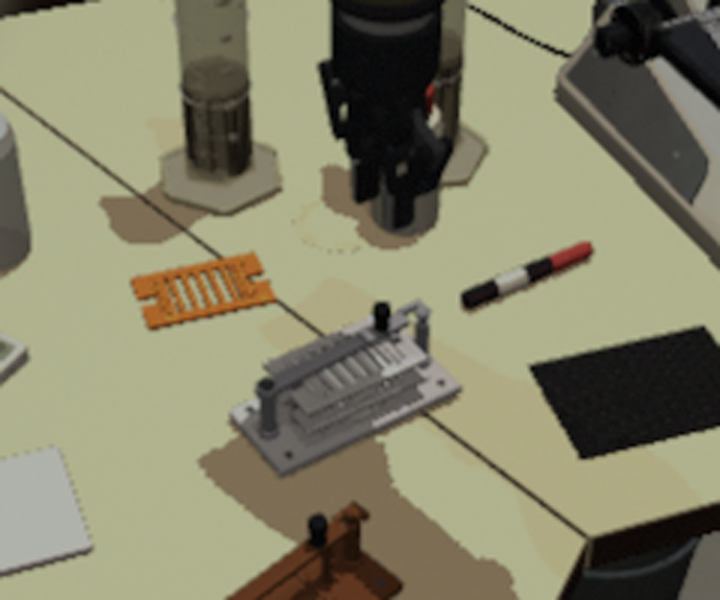

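The view shows the open fingers (crop 395,190) above the knob (crop 381,318). The mat, orange plate, marker and bottle are clear. Next I descend around the knob and swing it.

servo_tool(
  moves=[
    [[28,-0.5,0.5,0,0,0,0.4],[28,0,0.5,0,0,0,0.4],[28,0,0,0,0,0,0.4],[27,0,0,0,0,0,0.4],[0,0,0,0,0,0,0.4],[0,0,0,0,0,0,0.4]],
  ],
)

```text
time: 2.78
ee_pos: [550.9, 25.0, 70.5]
ee_rot: [[0.001, -0.237, 0.971], [-0.0, 0.971, 0.237], [-1.0, -0.0, 0.001]]
force: [0.3, 0.3, 0.0]
gripper_width: 34.0
```

servo_tool(
  moves=[
    [[0,0.9,9.6,-5,0,0,0.4],[0,1.7,19.1,-10,0,0,0.4],[0,1.7,19.1,-10,0,0,0.4],[0,1.7,19.1,-10,0,0,0.4],[0,1.7,19.1,-10,0,0,0.4],[0,1.7,19.1,-10,0,0,0.4],[0,1.7,19.1,-10,0,0,0.4],[0,1.7,19.1,-10,0,0,0.4],[0,1.7,19.1,-10,0,0,0.4],[0,0,0,0,0,0,0.4]],
  ],
)

```text
time: 4.03
ee_pos: [633.1, 151.2, 71.0]
ee_rot: [[0.001, -0.988, -0.153], [0.001, -0.153, 0.988], [-1.0, -0.002, 0.001]]
force: [0.2, -0.0, 0.1]
gripper_width: 33.8
```

servo_tool(
  moves=[
    [[-30,0,0,0,0,0,0.4],[-40,0,0,0,0,0,1],[-40,0,0,10,0,0,1],[-10,0,0,10,0,0,1]],
  ],
)

```text
time: 4.53
ee_pos: [634.1, 149.6, 193.7]
ee_rot: [[0.005, -0.979, 0.206], [0.001, 0.206, 0.979], [-1.0, -0.004, 0.002]]
force: [0.1, 0.5, -0.6]
gripper_width: 84.9
```

```bash
python3 - <<'E'
from h import *
p,d=snap('top','t2.png'); np.save('t2.npy',d)
q,e=snap('side','s2.png'); np.save('s2.npy',e)
a=cv2.resize(p[150:270,270:390,::-1],(400,400),interpolation=cv2.INTER_CUBIC);b=cv2.resize(q[160:280,250:370,::-1],(400,400),interpolation=cv2.INTER_CUBIC)
cv2.imwrite('pics/c2.png',np.hstack([a,b]))
vv,uu=np.mgrid[0:480,0:640]
for n,d in(('top',d),('side',e)):
    o,r=ray(n,np.c_[uu.ravel(),vv.ravel()]); W=o+r*d.ravel()[:,None]
    L=(W[:,:2]-C)@np.array([[np.cos(np.radians(YAW)),-np.sin(np.radians(YAW))],[np.sin(np.radians(YAW)),np.cos(np.radians(YAW))]])
    ok=(abs(L[:,0])<45)&(abs(L[:,1])<62)&(abs(W[:,2]-54.5)<5)
    m=cv2.morphologyEx(ok.reshape(480,640).astype(np.uint8),cv2.MORPH_OPEN,np.ones((3,3)))
    r_=cv2.minAreaRect(W[m.ravel()>0][:,:2].astype(np.float32));print(n,'plate',m.sum(),np.round(r_[0],1),np.round(r_[1],1),round(r_[2],1))
    ok=(abs(L[:,0])<55)&(abs(L[:,1])<100)&(abs(W[:,2]-14)<5)
    m=cv2.morphologyEx(ok.reshape(480,640).astype(np.uint8),cv2.MORPH_OPEN,np.ones((3,3)))
    r_=cv2.minAreaRect(W[m.ravel()>0][:,:2].astype(np.float32));print(n,'base',m.sum(),np.round(r_[0],1),np.round(r_[1],1),round(r_[2],1))
plan([(C[0],C[1],200,13.3,8),(C[0],C[1],54,13.3,5)],1)
E
```

```text
top plate 586 [536.9  60.9] [ 65.9 110.9] 13.8
top base 362 [536.8  60.6] [ 79.2 171.6] 14.2
side plate 869 [538.8  65.5] [ 72.3 114.1] 13.0
side base 700 [536.7  64.4] [ 81.4 174. ] 13.8
t 4.62 pos [633.8 149.3 192.5] yaw 78.4 w 85.3
[-1.0, 9.3, -13.2, 8.1, 0.0, 0.0, 1]
[-1.0, 7.4, -14.4, 8.1, 0.0, 0.0, 1]
[-1.0, 5.3, -15.3, 8.1, 0.0, 0.0, 1]
[-1.0, 3.0, -15.9, 8.1, 0.0, 0.0, 1]
[-1.0, 0.8, -16.1, 8.1, 0.0, 0.0, 1]
[-0.9, -1.5, -16.1, 8.1, 0.0, 0.0, 1]
[-0.9, -3.8, -15.7, 8.1, 0.0, 0.0, 1]
[-0.9, -6.0, -15.0, 8.1, 0.0, 0.0, 1]
--
[29.2, 0.0, -0.0, -0.0, 0.0, -0.0, 1]
[29.2, 0.0, -0.0, -0.0, 0.0, -0.0, 1]
[29.2, 0.0, -0.0, -0.0, 0.0, -0.0, 1]
[29.2, 0.0, -0.0, -0.0, 0.0, -0.0, 1]
[29.2, 0.0, -0.0, -0.0, 0.0, -0.0, 1]
--
```

View pics/c2.png

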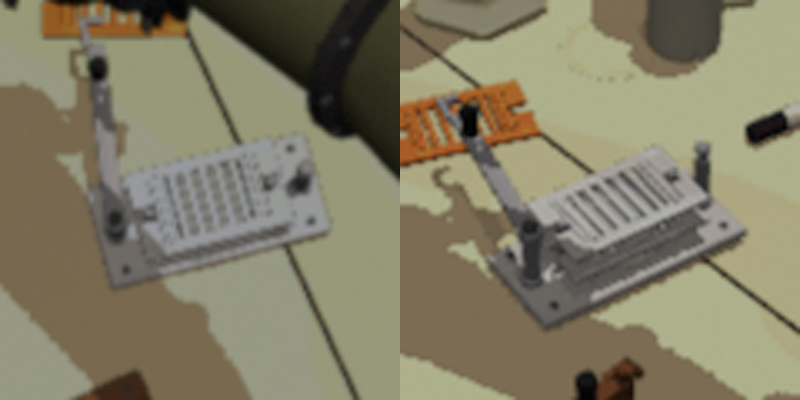

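Left is the top crop: the keeper is square across, with its knob at (97,65), and the top plate is clear and centred at about (205,205). Right is the side view, which agrees. I now take the carrier centre as (537.3,62) and yaw 13.7°, and go for the top plate.

```bash
sed -i 's/^C=.*/C=np.array([537.3,62.0]); YAW=13.7/' h.py; python3 - <<'E'
from h import *
plan([(C[0],C[1],150,13.7,8),(C[0],C[1],33,13.7,6)],1)
E
```

```text
t 4.62 pos [633.8 149.3 192.5] yaw 78.4 w 85.3
[5.3, 9.6, -13.1, 8.1, 0.0, 0.0, 1]
[5.3, 7.7, -14.3, 8.1, 0.0, 0.0, 1]
[5.3, 5.6, -15.3, 8.1, 0.0, 0.0, 1]
[5.3, 3.4, -15.9, 8.1, 0.0, 0.0, 1]
[5.3, 1.1, -16.2, 8.1, 0.0, 0.0, 1]
[5.3, -1.2, -16.2, 8.1, 0.0, 0.0, 1]
[5.3, -3.4, -15.9, 8.1, 0.0, 0.0, 1]
[5.3, -5.7, -15.3, 8.1, 0.0, 0.0, 1]
--
[19.5, 0.0, -0.0, 0.0, 0.0, -0.0, 1]
[19.5, 0.0, -0.0, 0.0, 0.0, -0.0, 1]
[19.5, 0.0, -0.0, 0.0, 0.0, -0.0, 1]
[19.5, 0.0, -0.0, 0.0, 0.0, -0.0, 1]
[19.5, 0.0, -0.0, 0.0, 0.0, -0.0, 1]
[19.5, 0.0, -0.0, 0.0, 0.0, -0.0, 1]
--
```

servo_tool(
  moves=[
    [[5.3,9.6,-13.1,8.1,0,0,1],[5.3,7.7,-14.3,8.1,0,0,1],[5.3,5.6,-15.3,8.1,0,0,1],[5.3,3.4,-15.9,8.1,0,0,1],[5.3,1.1,-16.2,8.1,0,0,1],[5.3,-1.2,-16.2,8.1,0,0,1],[5.3,-3.4,-15.9,8.1,0,0,1],[5.3,-5.7,-15.3,8,0,0,1],[20,0,0,0,0,0,1],[20,0,0,0,0,0,1]],
  ],
)

```text
time: 5.88
ee_pos: [536.6, 60.8, 106.6]
ee_rot: [[-0.0, -0.244, 0.97], [-0.001, 0.97, 0.244], [-1.0, -0.001, -0.0]]
force: [-0.6, -1.0, -0.8]
gripper_width: 85.4
```

servo_tool(
  moves=[
    [[0,0,0,0,0,0,1],[0,0,0,0,0,0,1]],
  ],
)

```text
time: 6.12
ee_pos: [537.0, 61.9, 107.7]
ee_rot: [[0.0, -0.244, 0.97], [0.0, 0.97, 0.244], [-1.0, 0.0, 0.0]]
force: [0.3, -0.2, -0.2]
gripper_width: 85.3
```

```bash
python3 - <<'E'
from h import *
plan([(C[0],C[1],33,13.7,4)],1)
E
```

```text
t 6.12 pos [537.   61.9 107.7] yaw 14.1 w 85.3
[18.7, 0.0, 0.1, 0.1, 0.0, -0.0, 1]
[18.7, 0.0, 0.1, 0.1, 0.0, -0.0, 1]
[18.7, 0.0, 0.1, 0.1, 0.0, -0.0, 1]
[18.7, 0.0, 0.1, 0.1, 0.0, -0.0, 1]
--
```

servo_tool(
  moves=[
    [[22,0,0.2,0.3,0,0,1],[22,0,0.2,0,0,0,1],[20,0,0,0,0,0,1],[10,0,0,0,0,0,1],[0,0,0,0,0,0,1],[0,0,0,0,0,0,0.7],[0,0,0,0,0,0,0.7],[0,0,0,0,0,0,0.7]],
  ],
  newtons=25,
)

```text
time: 7.12
ee_pos: [537.8, 62.4, 34.3]
ee_rot: [[0.001, -0.239, 0.971], [0.0, 0.971, 0.239], [-1.0, -0.0, 0.001]]
force: [-1.2, -0.5, 7.1]
gripper_width: 65.4
```

servo_tool(
  moves=[
    [[0,0,0,0,0,0,0.7],[0,0,0,0,0,0,0.7]],
  ],
)

```text
time: 7.38
ee_pos: [537.8, 62.4, 34.2]
ee_rot: [[0.002, -0.239, 0.971], [0.0, 0.971, 0.239], [-1.0, -0.0, 0.001]]
force: [-1.1, -0.1, 6.8]
gripper_width: 65.1
```

servo_tool(
  moves=[
    [[0,0,0,0,0,0,0.5],[-4,0,0,0,0,0,0.5],[-8,0,0,0,0,0,0.5],[-10,0,0,0,0,0,0.5],[-14,0,0,0,0,0,0.5],[-18,0,0,0,0,0,0.5],[-20,0,0,0,0,0,0.5],[-20,0,0,0,0,0,0.5],[-10,0,0,0,0,0,0.5],[0,0,0,0,0,0,0.5]],
  ],
  newtons=35,
)

```text
time: 8.62
ee_pos: [537.7, 62.2, 138.1]
ee_rot: [[0.001, -0.239, 0.971], [0.0, 0.971, 0.239], [-1.0, -0.0, 0.001]]
force: [1.0, 0.6, -0.5]
gripper_width: 64.6
```

```bash
cat >> h.py <<'E'
MAT=(474.6,-171.2);MY=-1.4;TILE=(513.0,379.0)
E
python3 - <<'E'
from h import *
q,e=snap('side','s3.png')
cv2.imwrite('pics/c3.png',cv2.resize(q[150:280,260:400,::-1],(646,600),interpolation=cv2.INTER_CUBIC))
plan([(MAT[0],MAT[1],120,-1.4,10),(MAT[0],MAT[1],30,-1.4,4)],0.5)
E
```

```text
t 8.68 pos [537.3  62.1 137.3] yaw 13.8 w 64.7
[1.7, -21.2, -11.6, 1.5, 0.0, 0.0, 0.5]
[1.7, -21.5, -11.1, 1.5, 0.0, 0.0, 0.5]
[1.7, -21.7, -10.5, 1.5, 0.0, 0.0, 0.5]
[1.7, -22.0, -9.9, 1.5, 0.0, 0.0, 0.5]
[1.7, -22.3, -9.3, 1.5, 0.0, 0.0, 0.5]
[1.7, -22.5, -8.7, 1.5, 0.0, 0.0, 0.5]
[1.7, -22.7, -8.1, 1.5, 0.0, 0.0, 0.5]
[1.7, -22.9, -7.5, 1.5, 0.0, 0.0, 0.5]
[1.7, -23.1, -6.9, 1.5, 0.0, 0.0, 0.5]
[1.7, -23.3, -6.3, 1.5, 0.0, 0.0, 0.5]
--
[22.5, 0.0, 0.0, 0.0, 0.0, 0.0, 0.5]
[22.5, 0.0, 0.0, 0.0, 0.0, 0.0, 0.5]
[22.5, 0.0, 0.0, 0.0, 0.0, 0.0, 0.5]
[22.5, 0.0, 0.0, 0.0, 0.0, 0.0, 0.5]
--
```

View pics/c3.png

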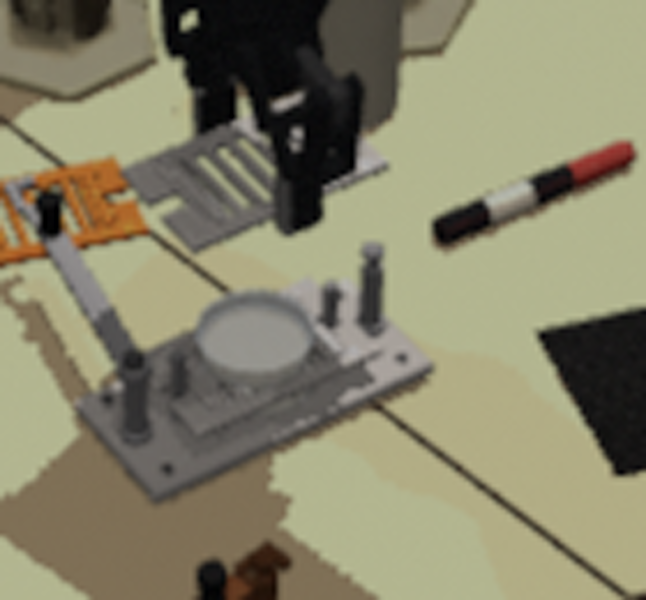

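The plate is lifted level and hangs centred between the fingers (finger at (298,200), plate middle about (290,207)); the upper dish is visible below. But the fingertips reach about 8 mm below the plate's underside, so they would hit the mat first. I'll lower it straight back, re-grip about 9 mm higher, and lift again.

servo_tool(
  moves=[
    [[15,0,0,0,0,0,0.5],[25,0,0,0,0,0,0.5],[25,0,0,0,0,0,0.5],[15,0,0,0,0,0,0.5],[10,0,0,0,0,0,0.5],[7,0,0,0,0,0,0.5],[4,0,0,0,0,0,0.5],[2.5,0,0,0,0,0,0.5],[0,0,0,0,0,0,0.5],[0,0,0,0,0,0,0.5]],
  ],
)

```text
time: 9.93
ee_pos: [537.6, 62.3, 34.4]
ee_rot: [[0.001, -0.239, 0.971], [-0.0, 0.971, 0.239], [-1.0, -0.0, 0.001]]
force: [-2.5, 0.1, 4.9]
gripper_width: 64.9
```

servo_tool(
  moves=[
    [[0,0,0,0,0,0,0.88],[0,0,0,0,0,0,0.88],[-4,0,0,0,0,0,0.88],[-5,0,0,0,0,0,0.88],[0,0,0,0,0,0,0.88],[0,0,0,0,0,0,0.88]],
  ],
)

```text
time: 10.68
ee_pos: [537.3, 62.2, 42.9]
ee_rot: [[0.0, -0.239, 0.971], [0.0, 0.971, 0.239], [-1.0, -0.0, 0.0]]
force: [1.1, 0.5, -0.4]
gripper_width: 75.0
```

servo_tool(
  moves=[
    [[0,0,0,0,0,0,0.5],[0,0,0,0,0,0,0.5],[0,0,0,0,0,0,0.5],[0,0,0,0,0,0,0.5],[-4,0,0,0,0,0,0.5],[-8,0,0,0,0,0,0.5],[-12,0,0,0,0,0,0.5],[-16,0,0,0,0,0,0.5],[0,0,0,0,0,0,0.5]],
  ],
  newtons=40,
)

```text
time: 11.8
ee_pos: [538.3, 62.5, 84.5]
ee_rot: [[0.003, -0.238, 0.971], [0.0, 0.971, 0.238], [-1.0, -0.0, 0.003]]
force: [0.4, -0.8, -0.1]
gripper_width: 64.0
```

servo_tool(
  moves=[
    [[-20,0,0,0,0,0,0.5],[-20,0,0,0,0,0,0.5],[-10,0,0,0,0,0,0.5],[0,0,0,0,0,0,0.5],[0,0,0,0,0,0,0.5]],
  ],
)

```text
time: 12.42
ee_pos: [536.9, 62.0, 132.1]
ee_rot: [[-0.001, -0.239, 0.971], [-0.0, 0.971, 0.239], [-1.0, -0.0, -0.001]]
force: [0.1, 0.3, -0.3]
gripper_width: 64.3
```

```bash
python3 - <<'E'
from h import *
plan([(MAT[0],MAT[1],110,-1.4,10),(MAT[0],MAT[1],15,-1.4,5)],0.5)
# plate pose in hand, from depth of both cameras
for n in('side','top'):
    p,d=snap(n,n[0]+'4.png'); vv,uu=np.mgrid[0:480,0:640]; o,r=ray(n,np.c_[uu.ravel(),vv.ravel()]); W=o+r*d.ravel()[:,None]
    ok=(np.linalg.norm(W[:,:2]-C,axis=1)<85)&(W[:,2]>112)&(W[:,2]<140)&(d.ravel()>0); hs=p.reshape(-1,3).astype(int)
    ok&=(hs.max(1)>90)
    if ok.sum()>30:
        s=W[ok]; A=np.c_[s[:,:2]-C,np.ones(len(s))]; cf=np.linalg.lstsq(A,s[:,2],rcond=None)[0]; r_=cv2.minAreaRect(s[:,:2].astype(np.float32)); print(n,ok.sum(),np.percentile(s,[2,50,98],axis=0).round(1).tolist(),'slope deg',np.degrees(cf[:2]).round(2),cf[2].round(1),np.round(r_[0],1),np.round(r_[1],1),round(r_[2],1))
E
```

```text
t 12.43 pos [536.9  62.  132.1] yaw 13.8 w 64.3
[2.2, -21.2, -11.6, 1.5, -0.0, 0.0, 0.5]
[2.2, -21.5, -11.0, 1.5, -0.0, 0.0, 0.5]
[2.2, -21.7, -10.5, 1.5, -0.0, 0.0, 0.5]
[2.2, -22.0, -9.9, 1.5, -0.0, 0.0, 0.5]
[2.2, -22.3, -9.3, 1.5, -0.0, 0.0, 0.5]
[2.2, -22.5, -8.7, 1.5, -0.0, 0.0, 0.5]
[2.2, -22.7, -8.1, 1.5, -0.0, 0.0, 0.5]
[2.2, -22.9, -7.5, 1.5, -0.0, 0.0, 0.5]
[2.2, -23.1, -6.9, 1.5, -0.0, 0.0, 0.5]
[2.2, -23.3, -6.3, 1.5, -0.0, 0.0, 0.5]
--
[19.0, -0.0, -0.0, -0.0, -0.0, -0.0, 0.5]
[19.0, -0.0, -0.0, -0.0, -0.0, -0.0, 0.5]
[19.0, -0.0, -0.0, -0.0, -0.0, -0.0, 0.5]
[19.0, -0.0, -0.0, -0.0, -0.0, -0.0, 0.5]
[19.0, -0.0, -0.0, -0.0, -0.0, -0.0, 0.5]
--
```

servo_tool(
  moves=[
    [[2.2,-21.2,-11.6,1.5,0,0,0.5],[2.2,-21.5,-11,1.5,0,0,0.5],[2.2,-21.7,-10.5,1.5,0,0,0.5],[2.2,-22,-9.9,1.5,0,0,0.5],[2.2,-22.3,-9.3,1.5,0,0,0.5],[2.2,-22.5,-8.7,1.5,0,0,0.5],[2.2,-22.7,-8.1,1.5,0,0,0.5],[2.2,-22.9,-7.5,1.5,0,0,0.5],[2.2,-23.1,-6.9,1.5,0,0,0.5],[2.2,-23.3,-6.3,1.5,0,0,0.5]],
  ],
)

```text
time: 13.78
ee_pos: [475.0, -171.6, 110.2]
ee_rot: [[-0.001, 0.021, 1.0], [0.0, 1.0, -0.021], [-1.0, 0.0, -0.001]]
force: [-0.2, -0.6, -0.4]
gripper_width: 64.3
```

servo_tool(
  moves=[
    [[20,0,0,0,0,0,0.5],[25,0,0,0,0,0,0.5],[25,0,0,0,0,0,0.5],[20,0,0,0,0,0,0.5],[5,0,0,0,0,0,0.5],[0,0,0,0,0,0,0.5],[0,0,0,0,0,0,0.5]],
  ],
)

```text
time: 14.65
ee_pos: [476.0, -171.1, 16.4]
ee_rot: [[0.001, 0.021, 1.0], [-0.0, 1.0, -0.021], [-1.0, -0.0, 0.001]]
force: [-0.0, -0.6, -0.8]
gripper_width: 64.6
```

```bash
python3 - <<'E'
from h import *
plan([(MAT[0],MAT[1],-1,-1.4,4)],0.5)
q,e=snap('side','s5.png'); p,d=snap('top','t5.png'); np.save('t5.npy',d); np.save('s5.npy',e)
a=cv2.resize(p[195:275,380:480,::-1],(500,400),interpolation=cv2.INTER_CUBIC);b=cv2.resize(q[190:270,365:465,::-1],(500,400),interpolation=cv2.INTER_CUBIC)
cv2.imwrite('pics/c5.png',cv2.resize(np.vstack([a,b]),(375,600)))
E
```

```text
t 14.65 pos [ 476.  -171.1   16.4] yaw -1.2 w 64.6
[4.4, -0.0, -0.3, 0.1, 0.0, 0.0, 0.5]
[4.4, -0.0, -0.3, 0.1, 0.0, 0.0, 0.5]
[4.4, -0.0, -0.3, 0.1, 0.0, 0.0, 0.5]
[4.4, -0.0, -0.3, 0.1, 0.0, 0.0, 0.5]
--
```

View pics/c5.png

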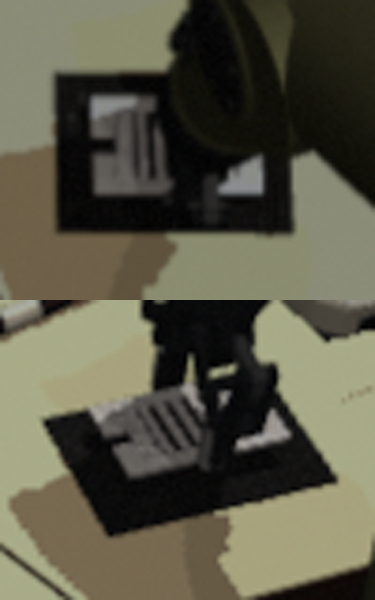

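Top crop: the plate (x 90–265, y 94–195) sits inside the mat (x 55–293, y 72–232), within about 1–2 mm of centred once parallax is allowed for. I'll lower it gently.

servo_tool(
  moves=[
    [[7,0,-1,0,0,0,0.5],[5,0,0,0,0,0,0.5],[3,0,0,0,0,0,0.5],[1.5,0,0,0,0,0,0.5],[0,0,0,0,0,0,0.5],[0,0,0,0,0,0,0.5]],
  ],
)

```text
time: 15.5
ee_pos: [474.6, -171.0, -0.6]
ee_rot: [[0.0, 0.021, 1.0], [-0.0, 1.0, -0.021], [-1.0, -0.0, 0.0]]
force: [-0.1, -0.4, -0.5]
gripper_width: 64.1
```

servo_tool(
  moves=[
    [[0.8,0,0,0,0,0,0.5],[0.8,0,0,0,0,0,0.5],[0,0,0,0,0,0,0.5]],
  ],
)

```text
time: 15.88
ee_pos: [474.6, -171.0, -1.3]
ee_rot: [[0.001, 0.021, 1.0], [-0.001, 1.0, -0.021], [-1.0, -0.001, 0.001]]
force: [-3.0, 0.6, 12.2]
gripper_width: 64.3
```

servo_tool(
  moves=[
    [[-0.8,0,0,0,0,0,0.5],[0,0,0,0,0,0,0.9],[0,0,0,0,0,0,0.9],[-10,0,0,0,0,0,0.95],[-30,0,0,0,0,0,1],[-40,0,0,0,0,0,1],[-40,0,0,0,0,0,1]],
  ],
)

```text
time: 16.75
ee_pos: [474.2, -170.7, 120.2]
ee_rot: [[-0.0, 0.02, 1.0], [0.0, 1.0, -0.02], [-1.0, 0.0, -0.0]]
force: [0.7, -1.7, 0.5]
gripper_width: 85.4
```

```bash
python3 - <<'E'
from h import *
plan([(C[0],C[1],105,13.7,10),(C[0],C[1],36,13.7,4)],1)
E
```

```text
t 16.75 pos [ 474.2 -170.7  120.2] yaw -1.2 w 85.4
[1.5, 23.4, 5.8, -1.5, -0.0, -0.0, 1]
[1.5, 23.2, 6.4, -1.5, -0.0, -0.0, 1]
[1.5, 23.1, 7.0, -1.5, -0.0, -0.0, 1]
[1.5, 22.9, 7.6, -1.5, -0.0, -0.0, 1]
[1.5, 22.7, 8.2, -1.5, -0.0, -0.0, 1]
[1.5, 22.4, 8.8, -1.5, -0.0, -0.0, 1]
[1.5, 22.2, 9.4, -1.5, -0.0, -0.0, 1]
[1.5, 22.0, 10.0, -1.5, -0.0, -0.0, 1]
[1.5, 21.7, 10.5, -1.5, -0.0, -0.0, 1]
[1.5, 21.4, 11.1, -1.5, -0.0, -0.0, 1]
--
[17.2, -0.0, 0.0, 0.0, 0.0, -0.0, 1]
[17.2, -0.0, 0.0, 0.0, 0.0, -0.0, 1]
[17.2, -0.0, 0.0, 0.0, 0.0, -0.0, 1]
[17.2, -0.0, 0.0, 0.0, 0.0, -0.0, 1]
--
```

servo_tool(
  moves=[
    [[1.5,23.4,5.8,-1.5,0,0,1],[1.5,23.2,6.4,-1.5,0,0,1],[1.5,23.1,7,-1.5,0,0,1],[1.5,22.9,7.6,-1.5,0,0,1],[1.5,22.7,8.2,-1.5,0,0,1],[1.5,22.4,8.8,-1.5,0,0,1],[1.5,22.2,9.4,-1.5,0,0,1],[1.5,22,10,-1.5,0,0,1],[1.5,21.7,10.5,-1.5,0,0,1],[1.5,21.4,11.1,-1.5,0,0,1]],
  ],
)

```text
time: 18.0
ee_pos: [537.3, 62.6, 104.0]
ee_rot: [[0.0, -0.24, 0.971], [0.0, 0.971, 0.24], [-1.0, -0.0, 0.0]]
force: [-0.1, 0.3, -0.3]
gripper_width: 85.6
```

servo_tool(
  moves=[
    [[20,0,0,0,0,0,1],[20,0,0,0,0,0,1],[15,0,0,0,0,0,1],[9,0,0,0,0,0,1],[4,0,0,0,0,0,1],[0,0,0,0,0,0,1],[0,0,0,0,0,0,1]],
  ],
)

```text
time: 18.88
ee_pos: [537.5, 61.9, 36.0]
ee_rot: [[0.001, -0.239, 0.971], [0.0, 0.971, 0.239], [-1.0, -0.0, 0.001]]
force: [-0.7, -0.4, 0.7]
gripper_width: 85.2
```

servo_tool(
  moves=[
    [[0,0,0,0,0,0,0.6],[0,0,0,0,0,0,0.6],[0,0,0,0,0,0,0.6],[0,0,0,0,0,0,0.6],[0,0,0,0,0,0,0.6],[-3,0,0,0,0,0,0.6],[-8,0,0,0,0,0,0.6],[-14,0,0,0,0,0,0.6],[-20,0,0,0,0,0,0.6],[-25,0,0,0,0,0,0.6]],
  ],
  newtons=25,
)

```text
time: 20.12
ee_pos: [537.1, 61.9, 106.7]
ee_rot: [[-0.0, -0.239, 0.971], [0.0, 0.971, 0.239], [-1.0, 0.0, -0.0]]
force: [-0.0, 0.4, -0.3]
gripper_width: 59.2
```

servo_tool(
  moves=[
    [[-20,0,0,0,0,0,0.6],[-5,0,0,0,0,0,0.6],[0,0,0,0,0,0,0.6]],
  ],
)

```text
time: 20.5
ee_pos: [537.2, 61.7, 130.7]
ee_rot: [[0.001, -0.239, 0.971], [-0.0, 0.971, 0.239], [-1.0, -0.0, 0.0]]
force: [-0.1, -0.5, 0.1]
gripper_width: 59.3
```

```bash
python3 - <<'E'
from h import *
plan([(TILE[0],TILE[1]+45,115,0,9),(TILE[0],TILE[1]+45,12,0,6)],0.6)
E
```

```text
t 20.5 pos [537.2  61.7 130.7] yaw 13.8 w 59.3
[1.7, 39.7, 7.0, 1.5, 0.0, 0.0, 0.6]
[1.7, 39.9, 5.9, 1.5, 0.0, 0.0, 0.6]
[1.7, 40.1, 4.8, 1.5, 0.0, 0.0, 0.6]
[1.7, 40.2, 3.8, 1.5, 0.0, 0.0, 0.6]
[1.7, 40.3, 2.7, 1.5, 0.0, 0.0, 0.6]
[1.7, 40.3, 1.6, 1.5, 0.0, 0.0, 0.6]
[1.7, 40.3, 0.5, 1.5, 0.0, 0.0, 0.6]
[1.7, 40.3, -0.5, 1.5, 0.0, 0.0, 0.6]
[1.7, 40.3, -1.6, 1.5, 0.0, 0.0, 0.6]
--
[17.2, 0.0, 0.0, 0.0, 0.0, 0.0, 0.6]
[17.2, 0.0, 0.0, 0.0, 0.0, 0.0, 0.6]
[17.2, 0.0, 0.0, 0.0, 0.0, 0.0, 0.6]
[17.2, 0.0, 0.0, 0.0, 0.0, 0.0, 0.6]
[17.2, 0.0, 0.0, 0.0, 0.0, 0.0, 0.6]
[17.2, 0.0, 0.0, 0.0, 0.0, 0.0, 0.6]
--
```

servo_tool(
  moves=[
    [[0,20,3.5,0,0,0,0.6],[1.7,38,7,1.5,0,0,0.6],[1.7,40,6,1.5,0,0,0.6],[1.7,40,5,1.5,0,0,0.6],[1.7,40,4,1.5,0,0,0.6],[1.7,40,2.7,1.5,0,0,0.6],[1.7,40,1.6,1.5,0,0,0.6],[1.7,40,0.5,1.5,0,0,0.6],[1.7,38,-0.5,1.5,0,0,0.6],[1.7,22,-1.6,1.5,0,0,0.6]],
  ],
)

```text
time: 21.75
ee_pos: [510.9, 423.2, 113.8]
ee_rot: [[-0.002, -0.007, 1.0], [-0.0, 1.0, 0.007], [-1.0, -0.0, -0.002]]
force: [0.4, -0.4, -1.1]
gripper_width: 58.9
```

servo_tool(
  moves=[
    [[12,0,0,0.2,0,0,0.6],[20,0,0,0,0,0,0.6],[25,0,0,0,0,0,0.6],[20,0,0,0,0,0,0.6],[12,0,0,0,0,0,0.6],[0,0,0,0,0,0,0.6],[0,0,0,0,0,0,0.6]],
  ],
)

```text
time: 22.62
ee_pos: [512.7, 421.4, 26.9]
ee_rot: [[0.001, -0.002, 1.0], [0.001, 1.0, 0.002], [-1.0, 0.001, 0.001]]
force: [0.4, 0.7, -0.4]
gripper_width: 59.4
```

```bash
python3 - <<'E'
from h import *
plan([(TILE[0],TILE[1]+45,10,0,4)],0.6)
E
```

```text
t 22.62 pos [512.7 421.4  26.9] yaw 0.1 w 59.4
[4.2, 0.6, 0.1, 0.0, 0.0, -0.0, 0.6]
[4.2, 0.6, 0.1, 0.0, 0.0, -0.0, 0.6]
[4.2, 0.6, 0.1, 0.0, 0.0, -0.0, 0.6]
[4.2, 0.6, 0.1, 0.0, 0.0, -0.0, 0.6]
--
```

servo_tool(
  moves=[
    [[7,1,0.3,0,0,0,0.6],[5,1,0,0,0,0,0.6],[3,0.6,0,0,0,0,0.6],[1,0,0,0,0,0,0.6],[0,0,0,0,0,0,0.6],[0,0,0,0,0,0,0.6]],
  ],
)

```text
time: 23.38
ee_pos: [512.8, 423.7, 10.3]
ee_rot: [[0.0, -0.002, 1.0], [0.0, 1.0, 0.002], [-1.0, 0.0, 0.0]]
force: [0.2, 0.2, -0.5]
gripper_width: 59.2
```

servo_tool(
  moves=[
    [[0.7,0,0,0,0,0,0.6],[0.7,0,0,0,0,0,0.6],[0,0,0,0,0,0,0.6]],
  ],
)

```text
time: 23.75
ee_pos: [512.8, 423.7, 9.8]
ee_rot: [[0.001, -0.002, 1.0], [0.0, 1.0, 0.002], [-1.0, 0.0, 0.001]]
force: [-1.8, -2.3, 6.8]
gripper_width: 58.9
```

Contact. I release and return for the second plate.

servo_tool(
  moves=[
    [[-0.5,0,0,0,0,0,0.6],[0,0,0,0,0,0,0.9],[0,0,0,0,0,0,0.95],[-15,0,0,0,0,0,1],[-35,0,0,0,0,0,1],[-40,0,0,0,0,0,1],[-30,0,0,0,0,0,1]],
  ],
)

```text
time: 24.62
ee_pos: [512.9, 424.2, 132.2]
ee_rot: [[0.001, -0.002, 1.0], [0.002, 1.0, 0.002], [-1.0, 0.002, 0.001]]
force: [0.8, 1.0, -0.3]
gripper_width: 85.7
```

```bash
python3 - <<'E'
from h import *
plan([(C[0],C[1],115,13.7,9),(C[0],C[1],23,13.7,5)],1)
q,e=snap('side','s6.png'); p,d=snap('top','t6.png'); np.save('t6.npy',d); np.save('s6.npy',e)
cv2.imwrite('pics/c6.png',np.hstack([cv2.resize(p[150:310,170:290,::-1],(300,400),interpolation=cv2.INTER_CUBIC),cv2.resize(p[190:270,290:465,::-1],(500,229),interpolation=cv2.INTER_CUBIC) if 0 else cv2.copyMakeBorder(cv2.resize(p[190:270,290:465,::-1],(500,229),interpolation=cv2.INTER_CUBIC),0,171,0,0,cv2.BORDER_CONSTANT)]))
vv,uu=np.mgrid[0:480,0:640]
for n,d in(('top',d),('side',e)):
    o,r=ray(n,np.c_[uu.ravel(),vv.ravel()]); W=o+r*d.ravel()[:,None]
    L=(W[:,:2]-C)@np.array([[np.cos(np.radians(YAW)),-np.sin(np.radians(YAW))],[np.sin(np.radians(YAW)),np.cos(np.radians(YAW))]])
    ok=(abs(L[:,0])<45)&(abs(L[:,1])<62)&(abs(W[:,2]-34.5)<5)
    m=cv2.morphologyEx(ok.reshape(480,640).astype(np.uint8),cv2.MORPH_OPEN,np.ones((3,3)))
    r_=cv2.minAreaRect(W[m.ravel()>0][:,:2].astype(np.float32));print(n,'plate2',m.sum(),np.round(r_[0],1),np.round(r_[1],1),round(r_[2],1))
    im=p if n=='top' else q
    bright=(im.reshape(-1,3).max(1)>75)
    ok=(abs(W[:,0]-MAT[0])<48)&(abs(W[:,1]-MAT[1])<70)&(W[:,2]>-5)&(W[:,2]<30)&bright
    m=cv2.morphologyEx(ok.reshape(480,640).astype(np.uint8),cv2.MORPH_CLOSE,np.ones((3,3)))
    c=max(cv2.findContours(m,cv2.RETR_EXTERNAL,cv2.CHAIN_APPROX_NONE)[0],key=cv2.contourArea)[:,0,:]
    r_=cv2.minAreaRect(onz(n,c,9.7)[:,:2].astype(np.float32));print(n,'plate1',m.sum(),np.round(r_[0],1),np.round(r_[1],1),round(r_[2],1))
E
```

```text
t 24.62 pos [512.9 424.2 132.2] yaw 0.1 w 85.7
[1.8, -40.3, 2.6, -1.5, 0.0, -0.0, 1]
[1.9, -40.3, 1.6, -1.5, 0.0, -0.0, 1]
[1.9, -40.3, 0.5, -1.5, 0.0, -0.0, 1]
[1.9, -40.3, -0.6, -1.5, 0.0, -0.0, 1]
[1.9, -40.3, -1.6, -1.5, 0.0, -0.0, 1]
[1.9, -40.3, -2.7, -1.5, 0.0, -0.0, 1]
[1.9, -40.2, -3.7, -1.5, 0.0, -0.0, 1]
[1.9, -40.1, -4.8, -1.5, 0.0, -0.0, 1]
[1.9, -39.9, -5.8, -1.5, 0.0, -0.0, 1]
--
[18.4, 0.0, -0.0, 0.0, -0.0, 0.0, 1]
[18.4, 0.0, -0.0, 0.0, -0.0, 0.0, 1]
[18.4, 0.0, -0.0, 0.0, -0.0, 0.0, 1]
[18.4, 0.0, -0.0, 0.0, -0.0, 0.0, 1]
[18.4, 0.0, -0.0, 0.0, -0.0, 0.0, 1]
--
top plate2 367 [539.9  47.1] [67.  83.3] 14.6
top plate1 1163 [ 476.6 -170.5] [112.6  66.4] 88.6
side plate2 802 [538.2  63.9] [ 70.6 115.2] 13.4Traceback (most recent call last):
  File "<stdin>", line 16, in <module>
ValueError: max() iterable argument is empty
```

View pics/c6.png

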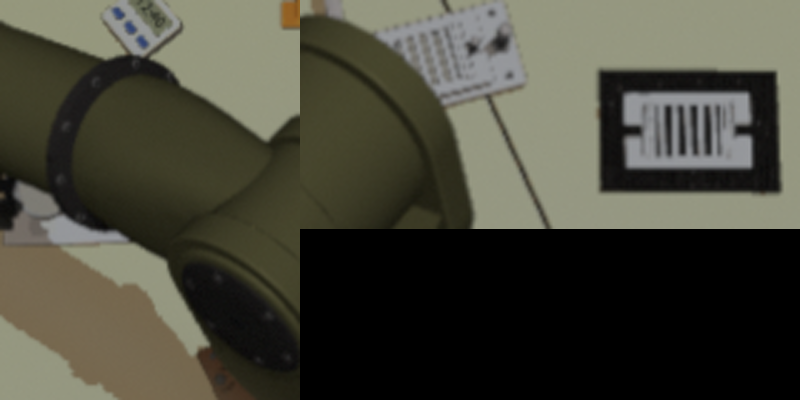

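Left: the tile is hidden by the arm. Right: plate 1 lies square in the middle of the mat at (688,130). It measures (476.6,−170.5), against the mat's (476.4,−173.2) in the same camera, with the same −1.4° yaw. Next is the second plate.

servo_tool(
  moves=[
    [[1.8,-40.3,2.6,-1.5,0,0,1],[1.9,-40.3,1.6,-1.5,0,0,1],[1.9,-40.3,0.5,-1.5,0,0,1],[1.9,-40.3,-0.6,-1.5,0,0,1],[1.9,-40.3,-1.6,-1.5,0,0,1],[1.9,-40.3,-2.7,-1.5,0,0,1],[1.9,-40.2,-3.7,-1.5,0,0,1],[1.9,-40,-4.8,-1.5,0,0,1],[1.9,-40,-5.8,-1.6,0,0,1],[0,0,0,0,0,0,1]],
  ],
)

```text
time: 25.98
ee_pos: [536.7, 56.9, 111.7]
ee_rot: [[-0.002, -0.231, 0.973], [-0.002, 0.973, 0.231], [-1.0, -0.002, -0.002]]
force: [-0.3, 0.7, 0.1]
gripper_width: 85.2
```

servo_tool(
  moves=[
    [[20,0,0,0,0,0,1],[25,0,0,0,0,0,1],[20,0,0,0,0,0,1],[15,0,0,0,0,0,1],[8,0,0,0,0,0,1],[4,0,0,0,0,0,0.9],[0,0,0,0,0,0,0.88],[0,0,0,0,0,0,0.88]],
  ],
)

```text
time: 26.98
ee_pos: [537.2, 61.5, 20.8]
ee_rot: [[0.001, -0.237, 0.972], [0.0, 0.972, 0.237], [-1.0, -0.0, 0.001]]
force: [0.2, -0.6, -0.3]
gripper_width: 75.3
```

```bash
python3 - <<'E'
from h import *
plan([(C[0],C[1]+.3,22.9,13.8,1)],1)
E
```

```text
t 26.98 pos [537.2  61.5  20.8] yaw 13.7 w 75.3
[-2.1, 0.8, 0.3, -0.1, 0.1, 0.0, 1]
--
```

servo_tool(
  moves=[
    [[-2.1,0.8,0,0,0,0,0.88],[0,0,0,0,0,0,0.88],[0,0,0,0,0,0,0.5],[0,0,0,0,0,0,0.5],[0,0,0,0,0,0,0.5],[0,0,0,0,0,0,0.5],[-4,0,0,0,0,0,0.5],[-8,0,0,0,0,0,0.5],[-12,0,0,0,0,0,0.5],[-16,0,0,0,0,0,0.5]],
  ],
  newtons=40,
)

```text
time: 28.22
ee_pos: [536.6, 62.1, 63.3]
ee_rot: [[-0.0, -0.237, 0.971], [0.0, 0.971, 0.237], [-1.0, 0.0, -0.0]]
force: [0.4, 0.4, -1.8]
gripper_width: 64.3
```

servo_tool(
  moves=[
    [[-20,0,0,0,0,0,0.5],[-20,0,0,0,0,0,0.5],[-20,0,0,0,0,0,0.5],[-8,0,0,0,0,0,0.5],[0,0,0,0,0,0,0.5],[0,0,0,0,0,0,0.5]],
  ],
)

```text
time: 28.98
ee_pos: [536.3, 61.9, 129.9]
ee_rot: [[-0.001, -0.237, 0.971], [-0.0, 0.971, 0.237], [-1.0, 0.0, -0.001]]
force: [0.2, 0.8, -1.2]
gripper_width: 64.3
```

```bash
python3 - <<'E'
from h import *
plan([(474.6,-171,110,-1.2,10)],0.5)
E
```

```text
t 28.98 pos [536.3  61.9 129.9] yaw 13.7 w 64.3
[2.0, -21.2, -11.5, 1.5, -0.0, 0.0, 0.5]
[2.0, -21.5, -11.0, 1.5, -0.0, 0.0, 0.5]
[2.0, -21.7, -10.4, 1.5, -0.0, 0.0, 0.5]
[2.0, -22.0, -9.8, 1.5, -0.0, 0.0, 0.5]
[2.0, -22.2, -9.3, 1.5, -0.0, 0.0, 0.5]
[2.0, -22.5, -8.7, 1.5, -0.0, 0.0, 0.5]
[2.0, -22.7, -8.1, 1.5, -0.0, 0.0, 0.5]
[2.0, -22.9, -7.5, 1.5, -0.0, 0.0, 0.5]
[2.0, -23.1, -6.9, 1.5, -0.0, 0.0, 0.5]
[2.0, -23.3, -6.3, 1.5, -0.0, 0.0, 0.5]
--
```

servo_tool(
  moves=[
    [[2,-21.2,-11.5,1.5,0,0,0.5],[2,-21.5,-11,1.5,0,0,0.5],[2,-21.7,-10.4,1.5,0,0,0.5],[2,-22,-9.8,1.5,0,0,0.5],[2,-22.2,-9.3,1.5,0,0,0.5],[2,-22.5,-8.7,1.5,0,0,0.5],[2,-22.7,-8.1,1.5,0,0,0.5],[2,-22.9,-7.5,1.5,0,0,0.5],[2,-23.1,-6.9,1.5,0,0,0.5],[2,-23.3,-6.3,1.5,0,0,0.5]],
  ],
)

```text
time: 30.22
ee_pos: [474.0, -171.4, 109.6]
ee_rot: [[-0.001, 0.023, 1.0], [0.001, 1.0, -0.023], [-1.0, 0.001, -0.001]]
force: [-0.6, -0.4, -0.8]
gripper_width: 64.2
```

servo_tool(
  moves=[
    [[20,0,0,0,0,0,0.5],[25,0,0,0,0,0,0.5],[25,0,0,0,0,0,0.5],[16,0,0,0,0,0,0.5],[6,0,0,0,0,0,0.5],[0,0,0,0,0,0,0.5],[0,0,0,0,0,0,0.5]],
  ],
)

```text
time: 31.1
ee_pos: [475.2, -170.9, 19.0]
ee_rot: [[0.001, 0.022, 1.0], [-0.0, 1.0, -0.022], [-1.0, -0.0, 0.001]]
force: [0.2, -0.6, -1.3]
gripper_width: 64.3
```

```bash
python3 - <<'E'
from h import *
plan([(474.6,-171,7,-1.2,1)],0.5)
tz=arm.read_state()['ee_pos'][2]
p,d=snap('top','t7.png'); q,e=snap('side','s7.png')
# compare held plate (t7) and first plate (t6) end edges / near corner, top view, projected at own plane
old=cv2.imread('pics/t6.png')[:,:,::-1]
for im,z in((old,9.7),(p,tz+11.1)):
    m=np.zeros((480,640),np.uint8); m[200:262,390:465]=(im[200:262,390:465].min(2)>75)
    m=cv2.morphologyEx(m,cv2.MORPH_OPEN,np.ones((2,2)))
    n,l,st,_=cv2.connectedComponentsWithStats(m); pts=np.argwhere(m)[:,::-1]
    W=onz('top',pts,z)[:,:2]; W=W[(abs(W[:,0]-475)<45)&(abs(W[:,1]+171)<68)]
    r=cv2.minAreaRect(W.astype(np.float32)); print(z,len(W),W.min(0).round(1),W.max(0).round(1),np.round(r[0],1),np.round(r[1],1),round(r[2],1))
a=cv2.resize(p[195:275,380:480,::-1],(500,400),interpolation=cv2.INTER_CUBIC);b=cv2.resize(q[190:270,365:465,::-1],(500,400),interpolation=cv2.INTER_CUBIC)
cv2.imwrite('pics/c7.png',cv2.resize(np.vstack([a,b]),(375,600)))
E
```

```text
t 31.1 pos [ 475.2 -170.9   19. ] yaw -1.3 w 64.3
[12.0, -0.1, -0.6, -0.1, 0.1, 0.0, 0.5]
--
9.7 1042 [ 439.5 -229.9] [ 508.2 -116.3] [ 474.  -172.9] [112.6  66.3] 88.6
30.125916499788836 324 [ 439. -228.] [ 506.6 -116.6] [ 472.8 -172.3] [111.8  65.3] 88.6
```

View pics/c7.png

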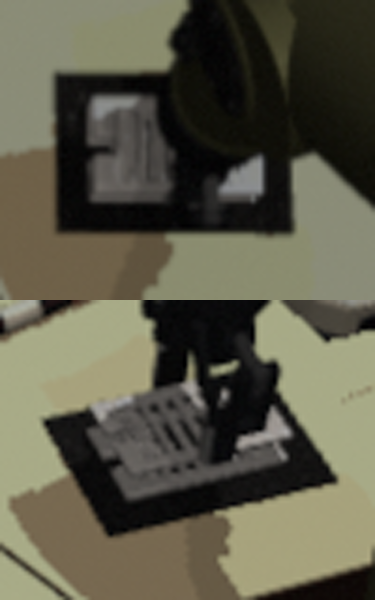

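The held second plate sits directly over the first: (472.8,−172.3) against (474.0,−172.9), with equal yaw. Lowering now.

servo_tool(
  moves=[
    [[5,-0.3,0.3,0,0,0,0.5],[4,0,0.2,0,0,0,0.5],[2,0,0,0,0,0,0.5],[1,0,0,0,0,0,0.5],[0,0,0,0,0,0,0.5],[0,0,0,0,0,0,0.5]],
  ],
)

```text
time: 31.95
ee_pos: [475.2, -171.1, 6.4]
ee_rot: [[0.0, 0.022, 1.0], [0.0, 1.0, -0.022], [-1.0, 0.0, 0.0]]
force: [0.3, -0.6, -1.0]
gripper_width: 64.2
```

servo_tool(
  moves=[
    [[0.8,0,0,0,0,0,0.5],[0.8,0,0,0,0,0,0.5],[0,0,0,0,0,0,0.5]],
  ],
)

```text
time: 32.33
ee_pos: [475.3, -171.2, 5.4]
ee_rot: [[0.0, 0.022, 1.0], [-0.001, 1.0, -0.022], [-1.0, -0.001, 0.0]]
force: [-1.9, 0.9, 7.9]
gripper_width: 64.2
```

servo_tool(
  moves=[
    [[-0.6,0,0,0,0,0,0.5],[0,0,0,0,0,0,0.9],[0,0,0,0,0,0,0.9],[-10,0,0,0,0,0,0.95],[-30,0,0,0,0,0,1],[-40,0,0,0,0,0,1],[-35,0,0,0,0,0,1]],
  ],
)

```text
time: 33.2
ee_pos: [475.2, -170.9, 122.3]
ee_rot: [[0.001, 0.022, 1.0], [0.0, 1.0, -0.022], [-1.0, 0.0, 0.001]]
force: [0.0, -0.4, -0.2]
gripper_width: 85.5
```

```bash
python3 - <<'E'
from h import *
plan([(C[0],C[1],100,13.7,10)],1)
E
```

```text
t 33.2 pos [ 475.2 -170.9  122.3] yaw -1.3 w 85.5
[2.2, 23.4, 5.7, -1.5, 0.0, -0.0, 1]
[2.2, 23.3, 6.3, -1.5, 0.0, -0.0, 1]
[2.2, 23.1, 6.9, -1.5, 0.0, -0.0, 1]
[2.2, 22.9, 7.5, -1.5, 0.0, -0.0, 1]
[2.2, 22.7, 8.1, -1.5, 0.0, -0.0, 1]
[2.2, 22.5, 8.7, -1.5, 0.0, -0.0, 1]
[2.2, 22.2, 9.3, -1.5, 0.0, -0.0, 1]
[2.2, 22.0, 9.9, -1.5, 0.0, -0.0, 1]
[2.2, 21.7, 10.4, -1.5, 0.0, -0.0, 1]
[2.2, 21.5, 11.0, -1.5, 0.0, -0.0, 1]
--
```

servo_tool(
  moves=[
    [[2.2,23.4,5.7,-1.5,0,0,1],[2.2,23.3,6.3,-1.5,0,0,1],[2.2,23.1,6.9,-1.5,0,0,1],[2.2,22.9,7.5,-1.5,0,0,1],[2.2,22.7,8.1,-1.5,0,0,1],[2.2,22.5,8.7,-1.5,0,0,1],[2.2,22.2,9.3,-1.5,0,0,1],[2.2,22,9.9,-1.5,0,0,1],[2.2,21.7,10.4,-1.5,0,0,1],[2.2,21.5,11,-1.5,0,0,1]],
  ],
)

```text
time: 34.45
ee_pos: [537.5, 62.5, 98.9]
ee_rot: [[0.0, -0.238, 0.971], [0.0, 0.971, 0.238], [-1.0, -0.0, 0.0]]
force: [0.2, -0.1, -1.1]
gripper_width: 85.5
```

servo_tool(
  moves=[
    [[20,0,0,0,0,0,1],[25,0,0,0,0,0,1],[20,0,0,0,0,0,1],[12,0,0,0,0,0,1],[6,0,0,0,0,0,1],[0,0,0,0,0,0,1],[0,0,0,0,0,0,1]],
  ],
)

```text
time: 35.33
ee_pos: [537.7, 61.9, 16.0]
ee_rot: [[0.001, -0.237, 0.972], [0.0, 0.972, 0.237], [-1.0, -0.0, 0.001]]
force: [-0.1, 0.2, 0.9]
gripper_width: 85.4
```

servo_tool(
  moves=[
    [[0,0,0,0,0,0,0.6],[0,0,0,0,0,0,0.6],[0,0,0,0,0,0,0.6],[0,0,0,0,0,0,0.6],[0,0,0,0,0,0,0.6],[-3,0,0,0,0,0,0.6],[-8,0,0,0,0,0,0.6],[-14,0,0,0,0,0,0.6],[-20,0,0,0,0,0,0.6],[-25,0,0,0,0,0,0.6]],
  ],
  newtons=25,
)

```text
time: 36.58
ee_pos: [537.2, 61.8, 86.6]
ee_rot: [[-0.0, -0.237, 0.971], [0.0, 0.971, 0.237], [-1.0, 0.0, -0.0]]
force: [0.5, -0.3, -0.1]
gripper_width: 59.3
```

servo_tool(
  moves=[
    [[-25,0,0,0,0,0,0.6],[-15,0,0,0,0,0,0.6],[-5,0,0,0,0,0,0.6],[0,0,0,0,0,0,0.6]],
  ],
)

```text
time: 37.08
ee_pos: [537.2, 61.6, 130.3]
ee_rot: [[-0.0, -0.237, 0.972], [-0.0, 0.972, 0.237], [-1.0, -0.0, -0.0]]
force: [-0.3, -0.0, -1.8]
gripper_width: 59.4
```

```bash
python3 - <<'E'
from h import *
plan([(TILE[0],TILE[1]-45,115,0,9)],0.6)
E
```

```text
t 37.08 pos [537.2  61.6 130.3] yaw 13.7 w 59.4
[1.7, 30.0, 4.6, 1.5, -0.0, 0.0, 0.6]
[1.7, 30.2, 3.8, 1.5, -0.0, 0.0, 0.6]
[1.7, 30.2, 3.0, 1.5, -0.0, 0.0, 0.6]
[1.7, 30.3, 2.1, 1.5, -0.0, 0.0, 0.6]
[1.7, 30.4, 1.3, 1.5, -0.0, 0.0, 0.6]
[1.7, 30.4, 0.5, 1.5, -0.0, 0.0, 0.6]
[1.7, 30.4, -0.3, 1.5, -0.0, 0.0, 0.6]
[1.7, 30.4, -1.1, 1.5, -0.0, 0.0, 0.6]
[1.7, 30.3, -1.9, 1.5, -0.0, 0.0, 0.6]
--
```

servo_tool(
  moves=[
    [[0,15,2.3,0,0,0,0.6],[1.7,30,4.6,1.5,0,0,0.6],[1.7,30.2,3.8,1.5,0,0,0.6],[1.7,30.2,3,1.5,0,0,0.6],[1.7,30.3,2.1,1.5,0,0,0.6],[1.7,30.4,1.3,1.5,0,0,0.6],[1.7,30.4,0.5,1.5,0,0,0.6],[1.7,30.4,-0.3,1.5,0,0,0.6],[1.7,30.4,-1.1,1.5,0,0,0.6],[1.7,15,-1.9,1.7,0,0,0.6]],
  ],
)

```text
time: 38.33
ee_pos: [509.8, 337.4, 114.2]
ee_rot: [[-0.002, -0.003, 1.0], [0.001, 1.0, 0.003], [-1.0, 0.001, -0.002]]
force: [-0.1, -0.2, 0.5]
gripper_width: 59.0
```

servo_tool(
  moves=[
    [[12,0,0,0,0,0,0.6],[20,0,0,0,0,0,0.6],[25,0,0,0,0,0,0.6],[20,0,0,0,0,0,0.6],[12,0,0,0,0,0,0.6],[0,0,0,0,0,0,0.6],[0,0,0,0,0,0,0.6]],
  ],
)

```text
time: 39.2
ee_pos: [512.0, 334.2, 26.6]
ee_rot: [[0.001, -0.0, 1.0], [0.001, 1.0, 0.0], [-1.0, 0.001, 0.001]]
force: [-0.1, 1.0, -0.2]
gripper_width: 59.0
```

```bash
python3 - <<'E'
from h import *
plan([(TILE[0],TILE[1]-45,10,0,4)],0.6)
E
```

```text
t 39.2 pos [512.  334.2  26.6] yaw 0.0 w 59.0
[4.1, -0.1, 0.2, 0.0, 0.0, -0.0, 0.6]
[4.1, -0.1, 0.2, 0.0, 0.0, -0.0, 0.6]
[4.1, -0.1, 0.3, 0.0, 0.0, -0.0, 0.6]
[4.1, -0.1, 0.3, 0.0, 0.0, -0.0, 0.6]
--
```

servo_tool(
  moves=[
    [[7,0,0.5,0,0,0,0.6],[5,0,0.3,0,0,0,0.6],[3,0,0,0,0,0,0.6],[1,0,0,0,0,0,0.6],[0,0,0,0,0,0,0.6],[0.7,0,0,0,0,0,0.6],[0.5,0,0,0,0,0,0.6],[0,0,0,0,0,0,0.6]],
  ],
)

```text
time: 40.2
ee_pos: [512.5, 334.0, 10.1]
ee_rot: [[0.001, -0.0, 1.0], [-0.0, 1.0, 0.0], [-1.0, -0.0, 0.001]]
force: [-2.6, -2.9, 12.5]
gripper_width: 58.8
```

Contact. I release, raise, and move clear for the final look.

servo_tool(
  moves=[
    [[-0.8,0,0,0,0,0,0.6],[0,0,0,0,0,0,0.9],[0,0,0,0,0,0,0.95],[-15,0,0,0,0,0,1],[-35,0,0,0,0,0,1],[-45,0,0,0,0,0,1],[-50,0,0,0,0,0,1],[-40,-30,-10,0,0,0,1],[0,-40,-10,4,0,0,1],[0,-45,-10,4,0,0,1]],
  ],
)

```text
time: 41.45
ee_pos: [479.3, 219.3, 196.2]
ee_rot: [[0.002, 0.14, 0.99], [0.001, 0.99, -0.141], [-1.0, 0.001, 0.002]]
force: [1.0, -0.0, 0.4]
gripper_width: 85.2
```

servo_tool(
  moves=[
    [[0,-45,-10,4,0,0,1],[0,-45,-10,4,0,0,1],[0,-45,0,4,0,0,1],[0,-45,0,4,0,0,1],[0,-45,0,4,0,0,1],[0,-45,0,4,0,0,1],[0,-45,0,4,0,0,1],[0,-45,0,4,0,0,1],[0,-30,0,0,0,0,1],[0,0,0,0,0,0,1]],
  ],
)

```text
time: 42.7
ee_pos: [306.3, -130.4, 195.3]
ee_rot: [[0.0, 0.645, 0.764], [-0.001, 0.764, -0.645], [-1.0, -0.0, 0.001]]
force: [0.2, -0.6, 0.2]
gripper_width: 85.6
```

```bash
python3 - <<'E'
from h import *
s=arm.read_state();print(s['time'],np.round(s['ee_pos'],0))
p,d=snap('top','t8.png'); q,e=snap('side','s8.png')
cv2.imwrite('pics/c8.png',np.vstack([cv2.resize(p[110:280,150:470,::-1],(560,298),interpolation=cv2.INTER_CUBIC),cv2.resize(q[150:320,130:470,::-1],(560,280),interpolation=cv2.INTER_CUBIC)]))
E
```

```text
42.7 [ 306. -130.  195.]
```

View pics/c8.png

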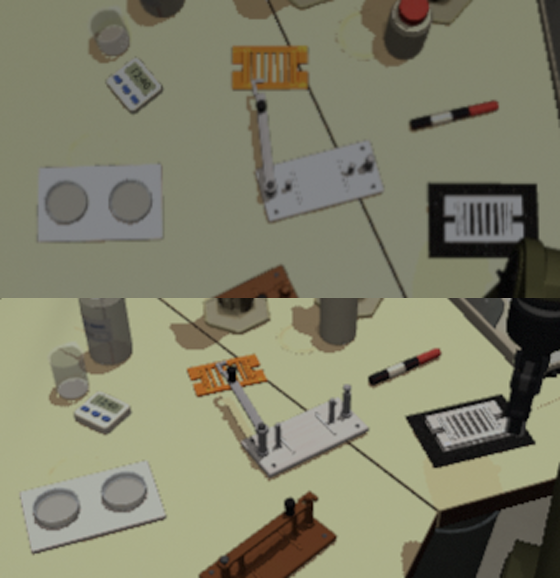

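Final view: both dishes lie flat and wholly on the tile at (67,202) and (130,202). The pile is square in the mat at (483,220), and the keeper is open, with its knob at (262,105). The timer, marker, bottle, orange plate and brown carriers haven't moved. One quick numeric check, then hand-in.

```bash
python3 - <<'E'
from h import *
p=cv2.imread('pics/t8.png')
m=np.zeros((480,640),np.uint8); m[200:262,390:465]=(p[200:262,390:465].min(2)>75); m=cv2.morphologyEx(m,cv2.MORPH_OPEN,np.ones((2,2)))
W=onz('top',np.argwhere(m)[:,::-1],16.7)[:,:2]; W=W[(abs(W[:,0]-475)<45)&(abs(W[:,1]+171)<68)]
r=cv2.minAreaRect(W.astype(np.float32)); print('pile',np.round(r[0],1),np.round(r[1],1),round(r[2],1))
k,h=onz('top',[[150+262/1.75,110+100/1.753]],87)[0],onz('top',[[150+270/1.75,110+185/1.753]],72)[0]; v=(k-h)[:2]; print('keeper',np.radians(np.degrees(np.arctan2(v[1],v[0]))-(YAW-90)))
print(arm.read_state()['force'], arm.hand_in())
E
```

```text
pile [ 474.  -173.5] [112.   63.5] 88.6
keeper 1.4047010942363498
the job is handed in; nothing more can be done
[ 0.52846117  0.34053587 -0.13870018] None
```

The job is done and handed in at about 43 s of the 72 s allowed.

- **Keeper:** swung open and left at about 1.40 rad by the last image, past the 1.2 needed for wide open.
- **Plates:** both lie in one pile on the mat, first plate at the bottom. The pile measures (474.0, −173.5), against (476.4, −173.2) for the mat in the same camera, with the same yaw. That puts it within about 3 mm of the middle.
- **Pile alignment:** the two plates were about 1 mm apart sideways just before the second was released. I did not measure that separately afterwards, but the pile looks square.
- **Dishes:** both stand level, side by side and wholly on the tile, about 90 mm apart. I checked this by eye in both views. Each was set down with light contact: 7 N and 12.5 N at the wrist.
- **Bystanders:** the timer, marker and bottle, as well as the orange plate and brown carriers, look unmoved in the last pictures. I judged this by eye only.

**Re-grip:** my first hold on the top plate was too low, with the fingertips about 8 mm below its underside. I lowered it straight back, gripped it higher and lifted it again.

**Failed checks:** a depth measurement of the first plate in the gripper found no points, and the side-camera measurement of it on the mat failed. I used the top camera for the plates instead.

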